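Shim out the play beside the chassis and hold the wedge

ROBOT

A 7-joint arm with a two-finger parallel gripper is mounted at the origin on the work surface. World frame = base frame: x ahead of the robot, y to its left, z up, the work surface at z = 0. Lengths are in m, angles in rad, forces in N, time in s.
With the tool pointing down it reaches from about 0.4 to 0.85 m from the base axis. Payload 4.5 kg.
Tool frame: the origin (TCP) lies at the centre of the arm's flange, where the gripper is bolted on; the fingertips stand nose_length ahead of it and the grasp point (between the pads) lies 147 mm ahead of it (nose_length is the distance from the TCP to the fingertips, in m); z points along the fingers, y is the line along which they close (so a half turn about z gives the same grasp; the last joint's range is limited). The gripper opens to 88 mm and grips with 3 to 60 N. Pads are 18 mm wide; open, the fingers measure 123 mm over their backs; the gripper's body (75 mm by 187 mm) begins 45 mm behind the grasp point.
Start: joints at [1.323, 0.689, -0.195, 1.565, 0.157, 0.902, -0.215], TCP at [0.174, -0.6, 0.405] pointing down, gripper open.
Joint ranges: [-3.01, 3.01], [-0.46, 2.08], [-1.47, 1.51], [0.13, 2.56], [-1, 4.14], [0.04, 2.09], [-2.66, 2.66]. Speed limits (rad/s): [2.57, 2.57, 3.14, 3.14, 3.14, 3.14, 3.14].

INTERFACE

Orientations are given as a unit quaternion [x, y, z, w].
In Python, from plant import * gives the robot as it stands.
- The arm moves only by the tool play_rows, never from a script. Its argument "rows" is a list that holds one entry, the list of rows, each a list of 6 numbers: the shift along the tool's x, y, z normalised to -1 to 1, where 1 is 0.5 m, then the turn, a rotation vector about the tool's x, y, z normalised to -1 to 1, where 1 is 0.5 rad. A call has 1 to 20 rows; each row is the pose to reach, as a shift and turn from the pose commanded when the call began, along the tool's axes at that moment; what a row does not reach only later rows make up. A row lasts 1/12 s, in which the tool goes at most 41.7 mm and 7.16 degrees, less where a joint would pass 70% of its speed; a pose out of reach is approached as far as the arm can. A call with a number of a shift or a turn outside -1 to 1 is refused whole. A call with a gripper value outside its range is refused whole. "claw" is the closure, from 0 (fully open) to 1 (shut), set as the call begins (left out, the last holds). The fingers move at their own pace and stop on an object; "squeeze" is the grip in N (left out, the last holds). Time passes only in rows, so rows that repeat a pose let the fingers close. It gives the time, the measured TCP pose, the force, the opening and the grip force at its end, in the units of the state.
- get_state(): the state, without advancing time (a new reading comes with each control period).
- snapshot(name): name is "scene" or "top" or "wrist"; returns a dict with "pixels" (420x560x3 uint8, blue, green, red), "camera_matrix" (3x3 intrinsics, pixels), "world_to_cam" (4x4, takes a point from world to camera coordinates); the wrist camera has in their place "mount" (4x4, takes a point from camera to tool coordinates, whose origin is the TCP and whose axes are the flange's). Camera axes: x right, y down, z forward; pixel columns grow to the right and rows downward; lengths in m; the calibration is good to about 2 mm. The wrist camera is an equidistant fisheye: a pixel r from the principal point sees the ray r / f radians off the axis. A picture is of the moment at which its call begins: read the wrist's pose just before it. There is no depth.
- finish_job(): hands the job in; it is judged then, once.
The state is a dict: "clock": time; "q": joint angles; "qd": joint speeds; "joint_torque": joint torques, N m; "tool_pos": TCP position; "eef_rot": TCP orientation; "contact_force": force on the tool from outside, world axes, zero at the start; "moment": the same for the moment, N m; "opening": opening from 0.0 (shut) to 1.0 (fully open); "finger_force": force on a finger pad.
Only numpy, scipy, OpenCV 4.12 (cv2) and the standard library are available. Lean on these libraries where they do the work, as an engineer would, in place of code of your own. Each camera call takes 0.05 s, during which the arm holds its last target. There are 200 camera calls.

TASK

Take up the gap between the stop post on the assembly board and the sprung orange pad of the purple chassis: stand shims from the rack in the gap against the post, one or two, as many as it takes, then push the red wedge point down between the shims and the pad until you feel it grip and the pad gives by two or three millimetres, without ever driving the pad back to its stop. Finish while still holding the wedge pressed in so that the stack stays tight - do not let go - and leave the other things on the bench where they are.

Things in the scene. Friction and masses are not known exactly. Their poses are not given: they have to be found in the camera images.
- board: fixed brown assembly board, 200 (x) x 290 (y) x 12 mm, with an aluminium stop post 60 mm wide (x). Origin: at bench height below the foot line of the post's face; the board runs from y -230 to +60 mm. The gap lies at -y of the post's face, centred on x = 0, between it and the orange pad.
- post_foot (a point): foot of the post's face, mid-width, 20 mm above the bench, at the board's y = 0. The face leans back to +y by 7.5 deg and ends 80 mm above the bench. The gap's floor starts here and rises by 7.5 deg towards -y, square to the face.
- post_top (a point): top edge of the post's face, mid-width, 80 mm above the bench. A shim lowered upright into the gap beside the post (or beside an earlier shim) and let go tips back by 7.5 deg and lies flat against it; each then takes up 8.1 mm of the gap, measured level.
- pad_foot (a point): foot of the orange pad's face, mid-width, 20 mm above the bench. Its distance from post_foot along the board's y is the gap's width at the floor: 11 to 25 mm, different every time. The pad's face (60 mm wide, 80 mm high) leans back to -y by 7.5 deg, so the gap is a V: level width at height h above post_foot = floor width + 0.263 h.
- pad (a joint): how far the sprung orange pad on the purple chassis is pushed back, m: 0 at rest, 0.006 at its stop. It starts to give at 3 N and takes 1 N more per mm, level; each mm takes 3.8 mm of wedge travel and 4 to 20 N of push down on the wedge. The chassis (170 x 140 mm, 64 mm high) is fixed at -y of the pad.
- rack: fixed black rack block, 85 (x) x 200 (y) x 35 mm; origin: centre of its underside. Slots 25 mm deep hold the three shims (y -75, -35, +5 mm), a pocket the wedge (y +62 mm); what stands in them has its underside 10 mm above the bench and the rack's axes, with 1 to 2 mm of play.
- shim0: steel-grey shim plate, upright in a rack slot, 90 g: 8 mm thick (its y); foot 44 mm wide (x), 62 mm high; above it a tab 20 mm wide (x), up to 98 mm above the foot. Origin: centre of its underside, z up. Take the tab across its 20 mm width, from above. The three are alike; spares stay in the rack.
- shim1: steel-grey shim plate, upright in a rack slot, 90 g: 8 mm thick (its y); foot 44 mm wide (x), 62 mm high; above it a tab 20 mm wide (x), up to 98 mm above the foot. Origin: centre of its underside, z up. Take the tab across its 20 mm width, from above. The three are alike; spares stay in the rack.
- shim2: steel-grey shim plate, upright in a rack slot, 90 g: 8 mm thick (its y); foot 44 mm wide (x), 62 mm high; above it a tab 20 mm wide (x), up to 98 mm above the foot. Origin: centre of its underside, z up. Take the tab across its 20 mm width, from above. The three are alike; spares stay in the rack.
- wedge: red wedge, 120 g, point down in the rack's pocket: 34 mm wide (its x); tip 13 mm thick (its y) at the underside, both y faces slope out by 7.5 deg up to 72 mm (level thickness 13 + 0.263 h mm). Origin: centre of the tip's underside, z up. It goes upright into what is left of the gap between shims and pad, as wide as they are.
- wedge_top (a point): centre of the top of the wedge's head, 104 mm above its tip. The head is a block 34 mm wide (x), 26 mm thick, 32 mm high: take it across the 34 mm, from above. The right number of shims leaves 1 to 10 mm at the gap's floor: the wedge grips with its tip 6 to 50 mm above the floor. With too few it reaches the floor loose, with too many it hardly enters.
- screwdriver: a screwdriver with a red handle, 200 mm long, lying on the bench behind the board (far side); origin under its middle. Bystander.
- jar: a small closed jar, 60 mm across, 80 mm tall, standing on the far side of the bench; origin at its underside. Bystander.
- tape: a yellow roll of tape lying flat, 90 mm across, 25 mm tall, on the far side of the bench; origin at its underside. Bystander.
- screw_bin: a small orange open bin, 100 x 100 x 50 mm, at the left side of the bench; origin at its underside. Bystander.
- terminal_block: a white terminal block, 50 x 30 x 30 mm, on the near side of the bench, between rack and robot; origin at its underside. Bystander.

How it is judged:
By the outcome, as a careful person would: the job done as asked, in the order asked, and still so for the second after the job is handed in, while the arm keeps its last pose, push and grip.
It also fails if it takes over 72 s, if anything falls off the work surface, if the arm or the gripper's body presses on something with over 40 N, if the wrist force passes 120 N, or if a joint passes its speed limit or range.

## Working session

There is one attempt and no reset: what is moved stays moved. The work goes in short steps, Python scripts to look and compute and a tool call to move; the robot and the scene stay as the last step left them, time stands still between calls to the robot, and variables do not carry over. Pictures are saved under pics/ and viewed, at most 10 in all, crops included, and the job is handed in when it is done.

Besides the shell and the picture viewer there is one more tool, called as name(argument=value, ...) on one line, values as JSON. play_rows: Moves the arm, as the interface text tells. Its arguments: {"type":"object","properties":{"rows":{"type":"array"},"claw":{"type":"number"},"squeeze":{"type":"number"}},"required":["rows"]}

```bash
mkdir -p pics; ls; python3 - <<'E'
from plant import *
import cv2
s=get_state(); print({k:(v if isinstance(v,(int,float)) else [round(float(a),4) for a in v]) for k,v in s.items()})
try: print(nose_length)
except Exception as e: print(e)
for n in("scene","top"):
    d=snapshot(n); cv2.imwrite(f"pics/{n}0.png",d["pixels"]); print(n,d["camera_matrix"],d["world_to_cam"])
E
```

```text
pics
{'clock': 0.0, 'q': [1.3228, 0.69, -0.1945, 1.5663, 0.1573, 0.9025, -0.2151], 'qd': [0.0011, 0.0005, -0.0018, 0.0001, 0.0007, 0.0008, -0.0016], 'joint_torque': [0.0001, -52.7565, -1.2663, -15.3426, -0.0525, 0.0067, 0.0002], 'tool_pos': [0.1737, -0.6, 0.4039], 'eef_rot': [0.9901, 0.1405, -0.0002, -0.0009], 'contact_force': [-0.9805, 0.5079, -0.3014], 'moment': [0.0288, 0.0766, -0.0282], 'finger_force': 0.0, 'opening': 1.003496375350208}
0.166
scene [[491.10322504   0.         273.25755642]
 [  0.         491.10322504 208.52230853]
 [  0.           0.           1.        ]] [[ 0.84530026  0.53424533  0.00702874 -0.53441687]
 [ 0.4312566  -0.67446401 -0.59926292 -0.08864128]
 [-0.31541278  0.50958829 -0.80052143  1.27621023]
 [ 0.          0.          0.          1.        ]]
top [[508.45029438   0.         283.17887182]
 [  0.         508.45029438 210.51224847]
 [  0.           0.           1.        ]] [[ 0.0092888  -0.99993796 -0.00614816  0.1351847 ]
 [-0.98012018 -0.00788577 -0.19824796  0.54787775]
 [ 0.19818718  0.00786742 -0.98013262  1.25664219]
 [ 0.          0.          0.          1.        ]]
```

View pics/top0.png

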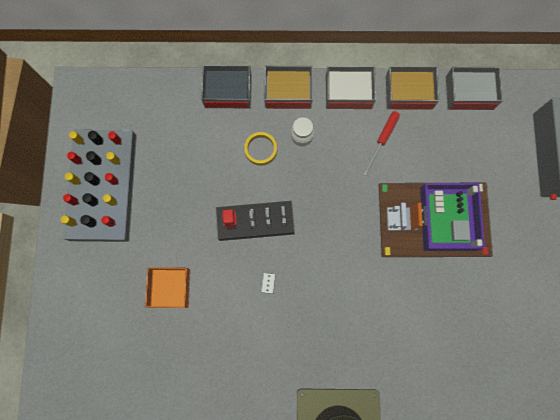

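View pics/scene0.png

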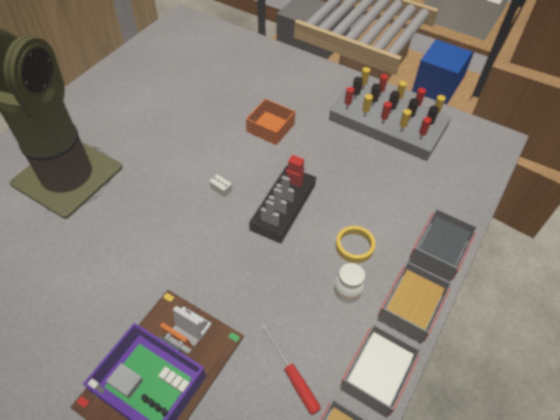

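The top view shows the rack at about (255,220), with the wedge at its left end and shim tabs at (251,216), (267,215) and (283,213). The board spans (380–492, 183–257), with the post at about (400,216) and the pad at about (420,215). The scene view agrees. Next I'll get coarse positions by casting rays.

```bash
cat > h.py <<'E'
from plant import *
import cv2, numpy as np
from scipy.spatial.transform import Rotation as R
def ray(d,uv):
    K=d["camera_matrix"];M=d["world_to_cam"]
    v=np.linalg.inv(K)@np.array([uv[0],uv[1],1.]); r=M[:3,:3].T@v; c=-M[:3,:3].T@M[:3,3]; return c,r
def onz(c,r,z): return c+r*(z-c[2])/r[2]
def wcam(d,s):
    T=np.eye(4);T[:3,:3]=R.from_quat(s["eef_rot"]).as_matrix();T[:3,3]=s["tool_pos"]; return T@np.array(d["mount"])
def wray(d,T,uv):
    K=d["camera_matrix"];x=(uv[0]-K[0,2]);y=(uv[1]-K[1,2]);r=np.hypot(x,y);th=r/K[0,0]
    v=np.array([np.sin(th)*x/max(r,1e-9),np.sin(th)*y/max(r,1e-9),np.cos(th)]); return T[:3,3],T[:3,:3]@v
def wproj(d,T,p):
    K=d["camera_matrix"];v=T[:3,:3].T@(np.array(p)-T[:3,3]);h=np.hypot(v[0],v[1]);th=np.arctan2(h,v[2])
    return K[0,2]+K[0,0]*th*v[0]/h, K[1,2]+K[0,0]*th*v[1]/h
def go(pos,yaw):
    """shift/turn in row units from current measured pose to TCP pos with tool down, tool-y at yaw (world) mod pi"""
    s=get_state();q=R.from_quat(s["eef_rot"]);m=q.as_matrix()
    best=None
    for k in(0,np.pi):
        y=np.array([np.cos(yaw+k),np.sin(yaw+k),0]);z=np.array([0,0,-1.]);x=np.cross(y,z)
        rv=(q.inv()*R.from_matrix(np.c_[x,y,z])).as_rotvec()
        if best is None or np.linalg.norm(rv)<np.linalg.norm(best):best=rv
    print("shift",np.round(m.T@(np.array(pos)-s["tool_pos"])/.5,4),"turn",np.round(best/.5,4),"t",s["clock"])
E
python3 - <<'E'
from h import *
d=snapshot("top");im=d["pixels"];hsv=cv2.cvtColor(im,cv2.COLOR_BGR2HSV)
print("cam",ray(d,(0,0))[0])
for n,uv,z in[("rackTL",(217,206),.035),("TR",(292,201),.035),("BR",(294,233),.035),("BL",(219,239),.035),("wtop",(229,216),.114),("s0",(251,213),.108),("s1",(267,211),.108),("s2",(283,209),.108),("bTL",(379,183),.012),("bTR",(490,182),.012),("bBR",(492,256),.012),("bBL",(380,257),.012),("posttop",(406,216),.08),("pad",(420,215),.1)]:
    print(n,np.round(onz(*ray(d,uv),z),3))
cv2.imwrite("pics/c1.png",np.hstack([cv2.resize(im[190:250,205:305],None,fx=4,fy=4,interpolation=2),cv2.resize(im[185:245,370:470],None,fx=4,fy=4,interpolation=2)]))
E
```

```text
cam [0.28667997 0.12961022 1.34112278]
rackTL [0.561 0.314 0.035]
TR [0.576 0.117 0.035]
BR [0.491 0.111 0.035]
BL [0.474 0.306 0.035]
wtop [0.52  0.273 0.114]
s0 [0.529 0.219 0.108]
s1 [0.534 0.18  0.108]
s2 [0.54  0.14  0.108]
bTL [ 0.633 -0.117  0.012]
bTR [ 0.638 -0.415  0.012]
bBR [ 0.439 -0.406  0.012]
bBL [ 0.433 -0.114  0.012]
posttop [ 0.53 -0.17  0.08]
pad [ 0.529 -0.2    0.1  ]
```

View pics/c1.png

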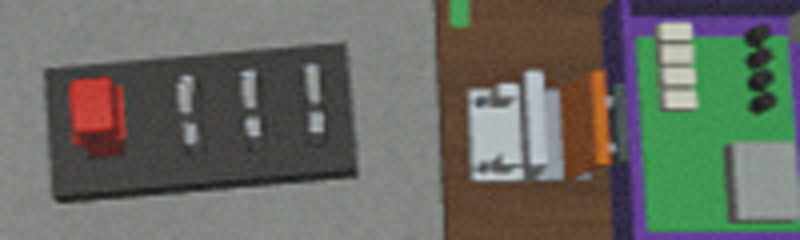

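```bash
python3 - <<'E'
from h import *
go([.53,-.19,.40],.018)
d=snapshot("wrist");print(np.round(d["mount"],3),d["camera_matrix"])
E
```

```text
shift [ 0.9126 -0.5897  0.0089] turn [-2.4000e-03 -1.6000e-03 -2.6139e+00] t 0.15
[[-0.    -0.949 -0.314  0.081]
 [ 1.    -0.    -0.     0.001]
 [ 0.    -0.314  0.949  0.02 ]
 [ 0.     0.     0.     1.   ]] [[325.1922621    0.         276.75613349]
 [  0.         325.1922621  214.20369565]
 [  0.           0.           1.        ]]
```

play_rows(rows=[[[0.87,-0.45,0.2,0,0,-1],[0.87,-0.45,0.2,0,0,-1],[0.87,-0.45,0.2,0,0,-1],[0.87,-0.45,0.2,0,0,-1],[0.87,-0.45,0.2,0,0,-1],[0.87,-0.45,0.2,0,0,-1],[0.87,-0.45,0.2,0,0,-1],[0.87,-0.45,0.2,0,0,-1],[0.87,-0.45,0.2,0,0,-1],[0.87,-0.45,0.2,0,0,-1],[0.87,-0.45,0.2,0,0,-1],[0.87,-0.45,0.2,0,0,-1],[0.87,-0.45,0.2,0,0,-1],[0.87,-0.45,0.2,0,0,-1]]])

```text
clock: 1.37
tool_pos: [0.5311, -0.26, 0.3041]
eef_rot: [0.923, 0.384, 0.001, -0.001]
contact_force: [-1.0, -0.3, -0.1]
opening: 0.998
finger_force: 0.0
```

play_rows(rows=[[[0,0,0,0,0,-1],[0,0,0,0,0,-1],[0,0,0,0,0,-1],[0,0,0,0,0,-1]]])

```text
clock: 1.7
tool_pos: [0.5277, -0.2652, 0.3048]
eef_rot: [0.801, 0.599, -0.001, 0.0]
contact_force: [-0.1, -1.0, -0.3]
opening: 0.995
finger_force: 0.0
```

play_rows(rows=[[[0,0,0,0,0,-0.61],[0,0,0,0,0,-0.61],[0,0,0,0,0,-0.61],[0,0,0,0,0,-0.61]]])

```text
clock: 2.03
tool_pos: [0.5276, -0.2655, 0.3047]
eef_rot: [0.702, 0.712, -0.001, -0.0]
contact_force: [-0.0, -0.4, 0.6]
opening: 1.001
finger_force: 0.0
```

```bash
python3 - <<'E'
from h import *
go([.53,-.265,.30],.018)
s=get_state();d=snapshot("wrist");cv2.imwrite("pics/w1.png",d["pixels"])
T=wcam(d,s);np.save("w1T.npy",T)
for p in[(.533,-.1755,.02),(.533,-.1655,.08),(.533,-.2,.02)]:print(np.round(wproj(d,T,p)))
E
```

```text
shift [0.0009 0.0048 0.0093] turn [-0.0025  0.0019 -0.0079] t 2.0333
[286.  99.]
[289.  80.]
[286. 129.]
```

View pics/w1.png

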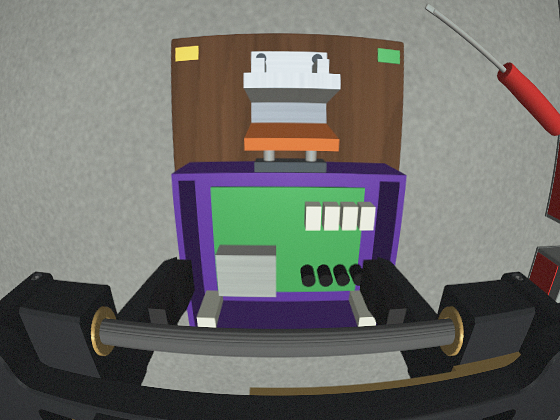

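The wrist view shows the post at about columns 245–340, rows 73–102. The gap floor is at rows 102–123, and the orange pad at rows 123–150. I'll zoom in.

```bash
python3 - <<'E'
import cv2
im=cv2.imread("pics/w1.png")
cv2.imwrite("pics/w1c.png",cv2.resize(im[62:162,235:350],None,fx=6,fy=6,interpolation=cv2.INTER_CUBIC))
for c in(270,290,315):
  print(c,[(r,*map(int,im[r,c-3:c+4].mean(0))) for r in range(68,156,2 if 0 else 1)])
E
```

```text
270 [(68, 235, 230, 222), (69, 235, 231, 223), (70, 235, 231, 222), (71, 234, 230, 222), (72, 235, 231, 222), (73, 235, 231, 223), (74, 235, 231, 223), (75, 236, 231, 224), (76, 235, 231, 223), (77, 236, 231, 223), (78, 235, 231, 224), (79, 235, 231, 223), (80, 235, 231, 224), (81, 235, 231, 223), (82, 236, 232, 224), (83, 235, 231, 224), (84, 236, 232, 224), (85, 236, 232, 224), (86, 239, 235, 228), (87, 225, 218, 206), (88, 92, 95, 95), (89, 90, 93, 93), (90, 91, 94, 94), (91, 92, 95, 94), (92, 90, 94, 93), (93, 91, 95, 95), (94, 91, 95, 94), (95, 91, 94, 94), (96, 93, 96, 95), (97, 90, 94, 94), (98, 91, 96, 95), (99, 92, 96, 95), (100, 90, 96, 94), (101, 85, 90, 90), (102, 155, 151, 144), (103, 200, 191, 181), (104, 201, 192, 180), (105, 197, 188, 177), (106, 195, 186, 175), (107, 195, 186, 175), (108, 195, 186, 176), (109, 193, 184, 174), (110, 193, 185, 174), (111, 196, 188, 177), (112, 200, 192, 180), (113, 199, 190, 180), (114, 198, 189, 178), (115, 198, 189, 177), (116, 200, 192, 181), (117, 199, 189, 179), (118, 193, 185, 174), (119, 192, 183, 173), (120, 196, 187, 176), (12
[... 3665 characters left out ...]
 184, 177, 172), (123, 91, 111, 145), (124, 35, 71, 132), (125, 40, 75, 134), (126, 42, 76, 135), (127, 41, 76, 134), (128, 42, 76, 134), (129, 42, 78, 135), (130, 41, 74, 134), (131, 40, 75, 134), (132, 41, 75, 134), (133, 40, 76, 135), (134, 41, 76, 134), (135, 42, 76, 135), (136, 41, 75, 134), (137, 39, 71, 128), (138, 58, 108, 195), (139, 71, 133, 229), (140, 69, 130, 226), (141, 69, 129, 225), (142, 70, 130, 225), (143, 69, 130, 225), (144, 70, 131, 226), (145, 68, 128, 224), (146, 69, 129, 225), (147, 69, 129, 225), (148, 67, 128, 224), (149, 68, 130, 227), (150, 82, 132, 223), (151, 124, 131, 131), (152, 121, 131, 137), (153, 121, 131, 139), (154, 120, 129, 137), (155, 119, 129, 136)]
```

View pics/w1c.png

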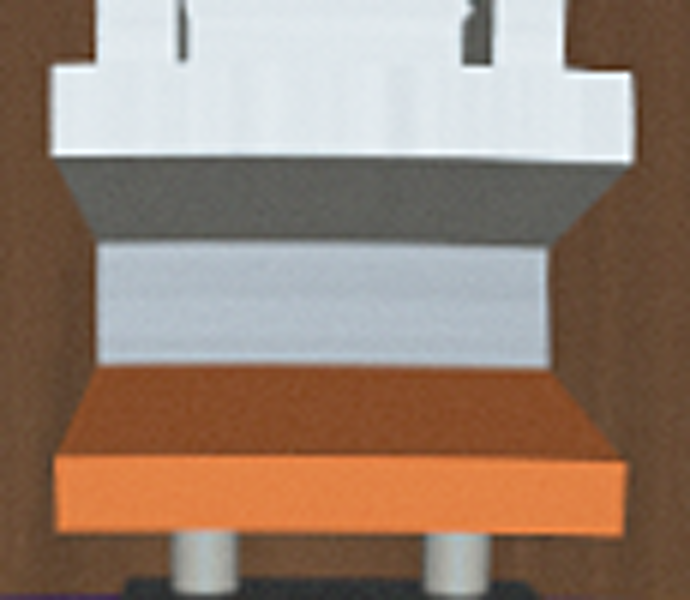

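```bash
python3 - <<'E'
from h import *
d=snapshot("wrist");T=np.load("w1T.npy")
P=lambda u,v,z: onz(*wray(d,T,(u,v)),z)
for c,a,b,e,f in[(270,87.5,102,122.3,137.6),(290,87.6,102,122.3,137.7),(315,88,102.7,122.8,138)]:
    print(c,"ptop",np.round(P(c,a,.08),4),"pfoot",np.round(P(c,b,.02),4),"padfoot",np.round(P(c,e,.0225),4),"padtop",np.round(P(c,f,.0993),4))
for u,v,z in[(251.3,102.5,.02),(326.5,103,.02),(243.5,88,.08),(340,89,.08),(244.2,138,.0993),(339.4,138.8,.0993)]:print(np.round(P(u,v,z),4))
E
```

```text
270 ptop [ 0.5215 -0.1703  0.08  ] pfoot [ 0.5202 -0.178   0.02  ] padfoot [ 0.5205 -0.1944  0.0225] padtop [ 0.5222 -0.2003  0.0993]
290 ptop [ 0.5338 -0.1702  0.08  ] pfoot [ 0.5362 -0.1778  0.02  ] padfoot [ 0.5364 -0.1942  0.0225] padtop [ 0.5336 -0.2002  0.0993]
315 ptop [ 0.5492 -0.1699  0.08  ] pfoot [ 0.5563 -0.1777  0.02  ] padfoot [ 0.5564 -0.194   0.0225] padtop [ 0.5478 -0.2     0.0993]
[ 0.5053 -0.1785  0.02  ]
[ 0.5656 -0.1775  0.02  ]
[ 0.5051 -0.1706  0.08  ]
[ 0.565  -0.1697  0.08  ]
[ 0.5075 -0.2006  0.0993]
[ 0.562  -0.1999  0.0993]
```

The gap's floor width is about 16 mm (post foot at (0.5354, −0.178), pad foot at y ≈ −0.194). One shim leaves about 8 mm, so one shim is right. Next I'll look at the rack.

play_rows(rows=[[[0.74,0,0,0,0,-0.13],[0.74,0,0,0,0,-0.13],[0.74,0,0,0,0,-0.13],[0.74,0,0,0,0,-0.13],[0.74,0,0,0,0,-0.13],[0.74,0,0,0,0,-0.13],[0.74,0,0,0,0,-0.13],[0.74,0,0,0,0,-0.13],[0.74,0,0,0,0,-0.13],[0.74,0,0,0,0,-0.13],[0.74,0,0,0,0,-0.13],[0.74,0,0,0,0,-0.13]]])

```text
clock: 3.13
tool_pos: [0.5232, 0.1057, 0.3047]
eef_rot: [0.679, 0.735, -0.001, 0.001]
contact_force: [0.8, -0.1, -0.2]
opening: 0.998
finger_force: 0.0
```

```bash
python3 - <<'E'
from h import *
s=get_state();d=snapshot("wrist");cv2.imwrite("pics/w2.png",d["pixels"])
T=wcam(d,s);np.save("w2T.npy",T);print(T[:3,3])
cv2.imwrite("pics/w2c.png",cv2.resize(d["pixels"][0:260,180:380],None,fx=3,fy=3,interpolation=cv2.INTER_CUBIC)[:600])
E
```

```text
[0.51641615 0.18631639 0.28466222]
```

View pics/w2c.png

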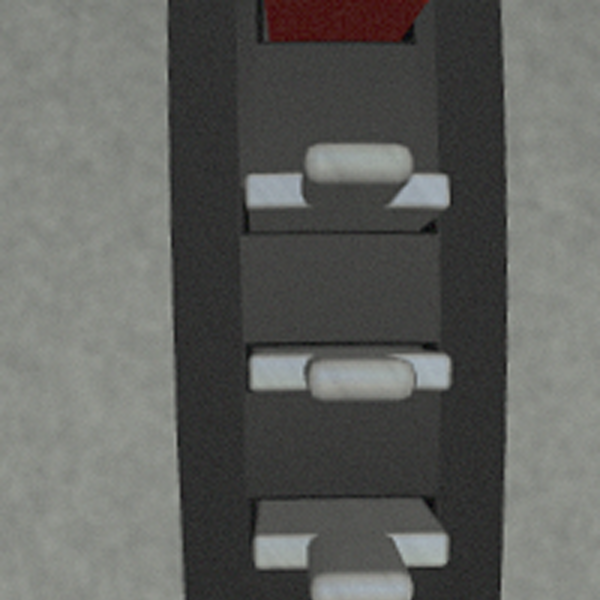

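The crop shows three tab tops at full-image pixels (299.7,54), (300.7,126.5) and (300.7,196), and the wedge just off the top edge. Now I'll work out the shim positions and the wedge from the full picture.

```bash
python3 - <<'E'
from h import *
d=snapshot("wrist");T=np.load("w2T.npy");P=lambda u,v,z: np.round(onz(*wray(d,T,(u,v)),z),4)
for n,u,v,z in[("A",299.7,54,.108),("B",300.7,126.5,.108),("C",300.7,196,.108),("Bl",180+249/3,370/3,.072),("Br",180+452/3,370/3,.072),("Al",180+246/3,190/3,.072),("Ar",180+449/3,190/3,.072),("Cl",180+254/3,550/3,.072),("Cr",180+449/3,550/3,.072)]:print(n,P(u,v,z))
B=P(300.7,126.5,.108);A=P(299.7,54,.108);C=P(300.7,196,.108)
yaw=np.arctan2(-(A-C)[0],(A-C)[1]);print("yaw",yaw)
go([B[0],B[1],.3],yaw)
im=cv2.imread("pics/w2.png");h=cv2.cvtColor(im,cv2.COLOR_BGR2HSV);m=((h[...,0]<8)|(h[...,0]>172))&(h[...,1]>150)
ys,xs=np.nonzero(m[:40,200:400]);print(xs.min()+200,xs.max()+200,ys.min(),ys.max())
E
```

```text
A [0.526  0.2179 0.108 ]
B [0.5298 0.1784 0.108 ]
C [0.5335 0.1396 0.108 ]
Bl [0.5081 0.1768 0.072 ]
Br [0.5519 0.1808 0.072 ]
Al [0.5044 0.2161 0.072 ]
Ar [0.5477 0.2204 0.072 ]
Cl [0.512  0.1369 0.072 ]
Cr [0.5557 0.1406 0.072 ]
yaw 0.09549410368605801
shift [0.1464 0.0244 0.0089] turn [-0.001   0.0039 -0.0364] t 3.2333
268 322 0 13
```

play_rows(rows=[[[0.147,0.024,0.05,0,0.004,-0.033],[0.147,0.024,0.05,0,0.004,-0.033],[0.147,0.024,0.05,0,0.004,-0.033],[0.147,0.024,0.05,0,0.004,-0.033],[0.147,0.024,0.05,0,0.004,-0.033]]], claw=0.4)

```text
clock: 3.65
tool_pos: [0.5294, 0.179, 0.2795]
eef_rot: [0.673, 0.74, -0.0, -0.0]
contact_force: [-0.1, -0.3, -0.3]
opening: 0.644
finger_force: 0.0
```

```bash
python3 - <<'E'
from h import *
go([.5299,.1786,.242],.093);print(get_state()["tool_pos"],get_state()["opening"])
E
```

```text
shift [-0.0009  0.001   0.0749] turn [-0.0016 -0.0001  0.0042] t 3.65
[0.52940479 0.17902074 0.27945702] 0.6438862107312053
```

play_rows(rows=[[[0,0.001,0.03,0,0,0.004],[0,0.001,0.06,0,0,0.004],[0,0.001,0.075,0,0,0.004],[0,0.001,0.075,0,0,0.004],[0,0.001,0.075,0,0,0.004]]])

```text
clock: 4.07
tool_pos: [0.5299, 0.1797, 0.2423]
eef_rot: [0.673, 0.739, 0.0, -0.0]
contact_force: [-0.6, 0.0, 0.5]
opening: 0.604
finger_force: 0.0
```

play_rows(rows=[[[0,0,0,0,0,0],[0,0,0,0,0,0],[0,0,0,0,0,0],[0,0,0,0,0,0],[0,0,0,0,0,0],[0,0,0,0,0,0]]], claw=1, squeeze=30)

```text
clock: 4.57
tool_pos: [0.5298, 0.1811, 0.2425]
eef_rot: [0.673, 0.74, 0.001, -0.001]
contact_force: [-0.7, 0.3, 1.3]
opening: 0.22
finger_force: 30.0
```

play_rows(rows=[[[0,0,-0.04,0,0,0],[0,0,-0.1,0,0,0],[0,0,-0.18,0,0,0],[0,0,-0.26,0,0,0],[0,0,-0.26,0,0,0],[0,0,-0.26,0,0,0]]])

```text
clock: 5.07
tool_pos: [0.5302, 0.181, 0.3743]
eef_rot: [0.673, 0.74, 0.003, 0.0]
contact_force: [0.1, -0.5, -2.5]
opening: 0.222
finger_force: 30.0
```

```bash
python3 - <<'E'
from h import *
s=get_state();print(s["tool_pos"],s["opening"],s["finger_force"],s["contact_force"])
go([.5354,-.1835,.345],.017)
E
```

```text
[0.53015154 0.18103742 0.37426748] 0.22199055632157516 29.999665562063456 [ 0.05978618 -0.53214595 -2.48732807]
shift [-0.727  -0.0591  0.0559] turn [ 0.0091 -0.007   0.1564] t 5.0667
```

play_rows(rows=[[[-0.727,-0.059,0,0.009,-0.007,0.156],[-0.727,-0.059,0,0.009,-0.007,0.156],[-0.727,-0.059,0,0.009,-0.007,0.156],[-0.727,-0.059,0,0.009,-0.007,0.156],[-0.727,-0.059,0,0.009,-0.007,0.156],[-0.727,-0.059,0,0.009,-0.007,0.156],[-0.727,-0.059,0,0.009,-0.007,0.156],[-0.727,-0.059,0.04,0.009,-0.007,0.156],[-0.727,-0.059,0.056,0.009,-0.007,0.156],[-0.727,-0.059,0.056,0.009,-0.007,0.156],[-0.727,-0.059,0.056,0.009,-0.007,0.156],[-0.727,-0.059,0.056,0.009,-0.007,0.156]]])

```text
clock: 6.07
tool_pos: [0.5346, -0.1829, 0.3422]
eef_rot: [0.701, 0.714, -0.002, -0.002]
contact_force: [0.7, 0.3, -0.3]
opening: 0.222
finger_force: 30.0
```

```bash
python3 - <<'E'
from h import *
s=get_state();d=snapshot("wrist");cv2.imwrite("pics/w3.png",d["pixels"]);np.save("w3T.npy",wcam(d,s))
d2=snapshot("top");cv2.imwrite("pics/t3.png",d2["pixels"])
go([.5354,-.1835,.345],.017)
a=cv2.resize(d["pixels"][100:350,180:380],None,fx=2.4,fy=2.4,interpolation=2);cv2.imwrite("pics/w3c.png",a)
E
```

```text
shift [-0.0036  0.0002 -0.0034] turn [-0.0096  0.0004  0.0077] t 6.1667
```

View pics/w3c.png

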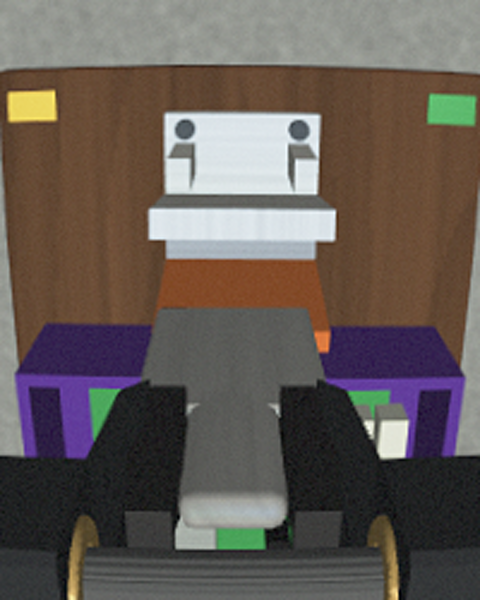

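The picture shows the shim's +y face. Its lower edge is at row ≈228 (columns 246–308) and the tab top's front edge at row ≈305. The post's top edge is at columns 242–320.

```bash
python3 - <<'E'
from h import *
d=snapshot("wrist");T=np.load("w3T.npy");P=lambda u,v,z: np.round(onz(*wray(d,T,(180+u/2.4,100+v/2.4)),z),4)
s=get_state();print(s["tool_pos"])
f=s["tool_pos"][2]-.2324
print("foot",f,P(158,308.5,f),P(308,308.5,f),"tab",P(185,495,f+.096),P(285,495,f+.096),"shoulder",P(150,385,f+.062),P(320,385,f+.062))
print("post top",P(149,240.5,.08),P(335,240.5,.08))
im=d["pixels"];print([(r,*map(int,im[r,270:284].mean(0))) for r in range(222,234)])
E
```

```text
[ 0.53531288 -0.1817494   0.34357173]
foot 0.11117173158178756 [ 0.5111 -0.1826  0.1112] [ 0.5546 -0.1817  0.1112] tab [ 0.5249 -0.1813  0.2072] [ 0.5426 -0.1809  0.2072] shoulder [ 0.5154 -0.1765  0.1732] [ 0.5517 -0.1757  0.1732]
post top [ 0.5052 -0.171   0.08  ] [ 0.5655 -0.1698  0.08  ]
[(222, 40, 73, 129), (223, 39, 73, 129), (224, 40, 73, 130), (225, 40, 73, 130), (226, 39, 72, 130), (227, 44, 74, 125), (228, 70, 84, 103), (229, 88, 90, 87), (230, 86, 89, 88), (231, 86, 89, 89), (232, 86, 89, 88), (233, 86, 89, 88)]
```

play_rows(rows=[[[0.005,0.004,0.0,-0.009,0,0.007],[0.005,0.004,0.04,-0.009,0,0.007],[0.005,0.004,0.08,-0.009,0,0.007],[0.005,0.004,0.12,-0.009,0,0.007],[0.005,0.004,0.15,-0.009,0,0.007],[0.005,0.004,0.165,-0.009,0,0.007],[0.005,0.004,0.165,-0.009,0,0.007],[0.005,0.004,0.165,-0.009,0,0.007]]])

```text
clock: 6.88
tool_pos: [0.537, -0.1808, 0.2614]
eef_rot: [0.702, 0.712, -0.0, 0.001]
contact_force: [-0.3, 0.6, -1.5]
opening: 0.222
finger_force: 30.0
```

play_rows(rows=[[[0,0,0.004,0,0,0],[0,0,0.008,0,0,0],[0,0,0.008,0,0,0]]])

```text
clock: 7.13
tool_pos: [0.5367, -0.1815, 0.2574]
eef_rot: [0.702, 0.712, -0.0, 0.001]
contact_force: [0.1, -0.2, -0.5]
opening: 0.222
finger_force: 30.0
```

play_rows(rows=[[[0,0,0.004,0,0,0],[0,0,0.006,0,0,0],[0,0,0.006,0,0,0]]])

```text
clock: 7.38
tool_pos: [0.5365, -0.1815, 0.2539]
eef_rot: [0.702, 0.712, -0.001, 0.001]
contact_force: [0.1, -0.3, -1.2]
opening: 0.224
finger_force: 30.0
```

play_rows(rows=[[[0,0,0.002,0,0,0],[0,0,0.004,0,0,0],[0,0,0.004,0,0,0]]])

```text
clock: 7.63
tool_pos: [0.5367, -0.1813, 0.2536]
eef_rot: [0.702, 0.712, -0.001, 0.001]
contact_force: [-2.5, 1.4, 12.9]
opening: 0.223
finger_force: 30.0
```

```bash
python3 - <<'E'
from h import *
s=get_state();print(s["tool_pos"],s["contact_force"]);d=snapshot("wrist");cv2.imwrite("pics/w4.png",d["pixels"]);np.save("w4T.npy",wcam(d,s))
cv2.imwrite("pics/w4c.png",cv2.resize(d["pixels"][60:340,190:370],None,fx=2.1,fy=2.1,interpolation=2))
E
```

```text
[ 0.53672738 -0.1813142   0.25357089] [-2.46512179  1.35274473 12.93602616]
```

View pics/w4c.png

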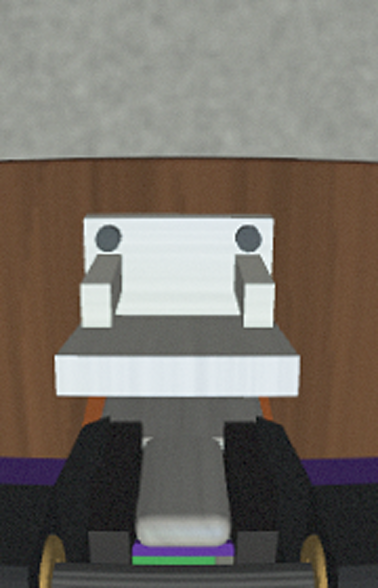

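The shim's foot is in the gap and resting on the floor (13 N at foot z ≈ 0.021). I'll release it.

play_rows(rows=[[[0,0,-0.003,0,0,0],[0,0,-0.003,0,0,0]]])

```text
clock: 7.85
tool_pos: [0.5367, -0.1815, 0.2539]
eef_rot: [0.702, 0.712, -0.0, 0.001]
contact_force: [-0.1, -0.7, -0.3]
opening: 0.221
finger_force: 30.0
```

play_rows(rows=[[[0,0,0,0,0,0],[0,0,0,0,0,0],[0,0,0,0,0,0],[0,0,0,0,0,0],[0,0,0,0,0,0],[0,0,0,0,0,0]]], claw=0.4)

```text
clock: 8.35
tool_pos: [0.5366, -0.1814, 0.2534]
eef_rot: [0.702, 0.712, -0.001, 0.001]
contact_force: [0.7, 0.4, -0.1]
opening: 0.595
finger_force: 0.0
```

play_rows(rows=[[[0,0,-0.04,0,0,0],[0,0,-0.1,0,0,0],[0,0,-0.16,0,0,0],[-0.1,0,-0.16,0,0,0],[-0.16,0,-0.16,0,0,0],[-0.16,0,-0.16,0,0,0],[-0.16,0,-0.16,0,0,0],[-0.16,0,-0.16,0,0,0]]])

```text
clock: 9.02
tool_pos: [0.5375, -0.2608, 0.3334]
eef_rot: [0.702, 0.712, -0.0, 0.0]
contact_force: [0.4, 1.0, -0.6]
opening: 0.603
finger_force: 0.0
```

```bash
python3 - <<'E'
from h import *
s=get_state();print(s["tool_pos"],s["contact_force"]);d=snapshot("wrist");cv2.imwrite("pics/w5.png",d["pixels"]);np.save("w5T.npy",wcam(d,s))
cv2.imwrite("pics/w5c.png",cv2.resize(d["pixels"][50:180,220:360],None,fx=4,fy=4,interpolation=2))
E
```

```text
[ 0.53752363 -0.2608151   0.33338977] [ 0.43972491  0.98609315 -0.56770581]
```

View pics/w5c.png

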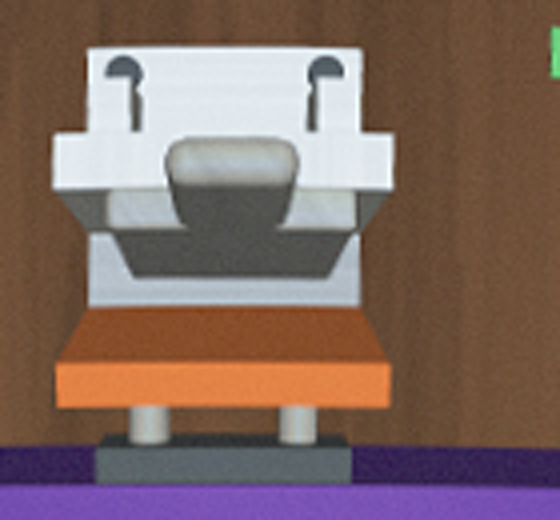

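The shim lies flat against the post, with its foot edge at crop row 277 and the pad foot at crop row 307, so the gap is open. Now I'll measure what is left.

```bash
python3 - <<'E'
from h import *
d=snapshot("wrist");T=np.load("w5T.npy");P=lambda u,v,z: np.round(onz(*wray(d,T,(220+u/4,50+v/4)),z),4)
print("shimfoot",P(134,277,.021),P(330,278,.021),"padfoot",P(235,307,.0225),"shoulder",P(115,230,.0825),P(356,230,.0825),"posttop",P(53,190,.08),P(392,190,.08),"padtop",P(57,362,.08),P(391,362,.08))
go([.5209,.2752,.36],.093)
E
```

```text
shimfoot [ 0.5153 -0.1881  0.021 ] [ 0.5589 -0.1877  0.021 ] padfoot [ 0.5379 -0.1947  0.0225] shoulder [ 0.5163 -0.178   0.0825] [ 0.5585 -0.1774  0.0825] posttop [ 0.505  -0.1707  0.08  ] [ 0.565  -0.1699  0.08  ] padtop [ 0.5057 -0.2018  0.08  ] [ 0.5657 -0.201   0.08  ]
shift [ 1.0699 -0.0163 -0.0533] turn [-0.0005  0.0005 -0.1529] t 9.1167
```

play_rows(rows=[[[0.9,-0.014,0,0,0,-0.153],[0.9,-0.014,0,0,0,-0.153],[0.9,-0.014,0,0,0,-0.153],[0.9,-0.014,0,0,0,-0.153],[0.9,-0.014,0,0,0,-0.153],[0.9,-0.014,0,0,0,-0.153],[0.9,-0.014,0,0,0,-0.153],[0.9,-0.014,0,0,0,-0.153],[0.9,-0.014,0,0,0,-0.153],[0.9,-0.014,0,0,0,-0.153],[0.9,-0.014,0,0,0,-0.153],[0.9,-0.014,0,0,0,-0.153],[0.9,-0.014,0,0,0,-0.153]]], claw=0.2)

```text
clock: 10.2
tool_pos: [0.5229, 0.1926, 0.3329]
eef_rot: [0.672, 0.741, -0.0, -0.0]
contact_force: [-0.2, -1.1, -0.7]
opening: 0.802
finger_force: 0.0
```

```bash
python3 - <<'E'
from h import *
s=get_state();d=snapshot("wrist");T=wcam(d,s);im=d["pixels"];cv2.imwrite("pics/w6.png",im)
h=cv2.cvtColor(im,cv2.COLOR_BGR2HSV);m=(((h[...,0]<8)|(h[...,0]>172))&(h[...,1]>130)).astype(np.uint8)
c=max(cv2.findContours(m,0,2)[0],key=cv2.contourArea);print(cv2.boundingRect(c),cv2.minAreaRect(c))
m2=m*(h[...,2]>170);c=max(cv2.findContours(m2,0,2)[0],key=cv2.contourArea);print("bright",cv2.boundingRect(c));r=cv2.minAreaRect(c);print(r)
b=cv2.boxPoints(r)
for p in b: print(np.round(onz(*wray(d,T,p),.114),4))
print("c",onz(*wray(d,T,r[0]),.114))
go([.5209,.274,.30],.093)
E
```

```text
(259, 87, 56, 46) ((286.4999694824219, 109.49998474121094), (54.99999237060547, 44.99999237060547), -0.0)
bright (261, 88, 53, 41)
((287.0, 108.0), (40.0, 52.0), 90.0)
[0.5037 0.286  0.114 ]
[0.5347 0.2893 0.114 ]
[0.5374 0.2649 0.114 ]
[0.506  0.2616 0.114 ]
c [0.52040079 0.27531848 0.114     ]
shift [0.168  0.0109 0.065 ] turn [-0.002   0.0041  0.0025] t 10.25
```

play_rows(rows=[[[0.169,0.011,0.06,-0.002,0.004,0.002],[0.169,0.011,0.06,-0.002,0.004,0.002],[0.169,0.011,0.06,-0.002,0.004,0.002],[0.169,0.011,0.1,-0.002,0.004,0.002],[0.169,0.011,0.15,-0.002,0.004,0.002],[0.169,0.011,0.178,-0.002,0.004,0.002],[0.169,0.011,0.178,-0.002,0.004,0.002],[0.169,0.011,0.178,-0.002,0.004,0.002]]])

```text
clock: 10.92
tool_pos: [0.5222, 0.2716, 0.2432]
eef_rot: [0.675, 0.738, -0.001, 0.0]
contact_force: [1.1, 0.0, -0.5]
opening: 0.797
finger_force: 0.0
```

play_rows(rows=[[[0,0,0,0,0,0],[0,0,0,0,0,0],[0,0,0,0,0,0],[0,0,0,0,0,0],[0,0,0,0,0,0],[0,0,0,0,0,0]]], claw=1, squeeze=60)

```text
clock: 11.42
tool_pos: [0.5223, 0.2731, 0.244]
eef_rot: [0.675, 0.738, 0.001, 0.0]
contact_force: [0.6, 0.0, 1.4]
opening: 0.382
finger_force: 59.7
```

play_rows(rows=[[[0,0,-0.04,0,0,0],[0,0,-0.1,0,0,0],[0,0,-0.18,0,0,0],[0,0,-0.27,0,0,0],[0,0,-0.27,0,0,0],[0,0,-0.27,0,0,0]]])

```text
clock: 11.92
tool_pos: [0.5227, 0.2735, 0.3814]
eef_rot: [0.675, 0.738, 0.003, 0.001]
contact_force: [-0.1, -0.1, -1.1]
opening: 0.377
finger_force: 59.8
```

```bash
python3 - <<'E'
from h import *
go([.5368,-.190,.345],.017)
E
```

```text
shift [-0.9261 -0.0549  0.0697] turn [ 0.0122 -0.0063  0.1446] t 11.9167
```

play_rows(rows=[[[-0.926,-0.055,0.01,0.012,-0.006,0.145],[-0.926,-0.055,0.01,0.012,-0.006,0.145],[-0.926,-0.055,0.01,0.012,-0.006,0.145],[-0.926,-0.055,0.01,0.012,-0.006,0.145],[-0.926,-0.055,0.01,0.012,-0.006,0.145],[-0.926,-0.055,0.01,0.012,-0.006,0.145],[-0.926,-0.055,0.01,0.012,-0.006,0.145],[-0.926,-0.055,0.01,0.012,-0.006,0.145],[-0.926,-0.055,0.01,0.012,-0.006,0.145],[-0.926,-0.055,0.01,0.012,-0.006,0.145],[-0.926,-0.055,0.01,0.012,-0.006,0.145],[-0.926,-0.055,0.01,0.012,-0.006,0.145],[-0.926,-0.055,0.01,0.012,-0.006,0.145],[-0.926,-0.055,0.01,0.012,-0.006,0.145]]])

```text
clock: 13.08
tool_pos: [0.5355, -0.1902, 0.3719]
eef_rot: [0.701, 0.713, -0.003, -0.002]
contact_force: [-0.0, 0.0, -1.5]
opening: 0.379
finger_force: 59.8
```

```bash
python3 - <<'E'
from h import *
s=get_state();d=snapshot("wrist");im=d["pixels"];cv2.imwrite("pics/w7.png",im);np.save("w7T.npy",wcam(d,s));print(s["tool_pos"])
go([.5368,-.190,.345],.017)
cv2.imwrite("pics/w7c.png",cv2.resize(im[130:330,200:360],None,fx=3,fy=3,interpolation=2))
E
```

```text
[ 0.53549362 -0.19018047  0.37189967]
shift [-0.0024  0.0022  0.0547] turn [-0.0142  0.0012  0.0044] t 13.1333
```

View pics/w7c.png

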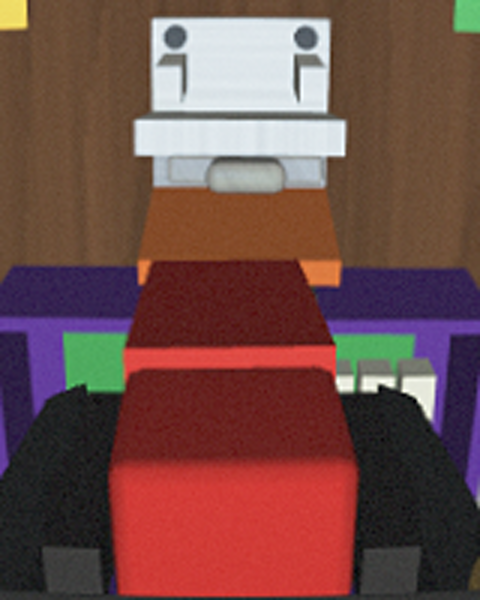

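The wedge is held upright. Its tip's +y edge is at crop row 262 (columns 152–300), and its head is square in the fingers.

```bash
python3 - <<'E'
from h import *
d=snapshot("wrist");T=np.load("w7T.npy");P=lambda u,v,z: np.round(onz(*wray(d,T,(200+u/3,130+v/3)),z),4)
f=.3719-.2337
print("tip+y",P(152,262,f),P(300,262,f),"shoulder",P(126,345,f+.072),P(335,345,f+.072),"headtop",P(112,462,f+.104),P(356,462,f+.104),"tabtop",P(245,192,.117),"post",P(135,155.5,.08),P(346,155.5,.08))
E
```

```text
tip+y [ 0.5149 -0.1828  0.1382] [ 0.5493 -0.1821  0.1382] shoulder [ 0.5169 -0.1721  0.2102] [ 0.5502 -0.1714  0.2102] headtop [ 0.5184 -0.1748  0.2422] [ 0.5503 -0.1741  0.2422] tabtop [ 0.5364 -0.1712  0.117 ] post [ 0.5052 -0.1707  0.08  ] [ 0.5656 -0.1695  0.08  ]
```

play_rows(rows=[[[-0.0024,0.007,0,-0.014,0.001,0.004],[-0.0024,0.007,0.04,-0.014,0.001,0.004],[-0.0024,0.007,0.09,-0.014,0.001,0.004],[-0.0024,0.007,0.13,-0.014,0.001,0.004],[-0.0024,0.007,0.16,-0.014,0.001,0.004],[-0.0024,0.007,0.18,-0.014,0.001,0.004],[-0.0024,0.007,0.18,-0.014,0.001,0.004],[-0.0024,0.007,0.18,-0.014,0.001,0.004]]])

```text
clock: 13.85
tool_pos: [0.5395, -0.1911, 0.2836]
eef_rot: [0.701, 0.713, -0.0, 0.001]
contact_force: [-0.1, 0.4, -0.3]
opening: 0.383
finger_force: 59.8
```

play_rows(rows=[[[0,0,0.004,0,0,0],[0,0,0.004,0,0,0],[0,0,0.004,0,0,0]]])

```text
clock: 14.1
tool_pos: [0.5395, -0.1917, 0.2823]
eef_rot: [0.702, 0.713, 0.0, 0.002]
contact_force: [0.3, 0.2, -2.2]
opening: 0.379
finger_force: 59.8
```

play_rows(rows=[[[0,0,0.004,0,0,0],[0,0,0.004,0,0,0],[0,0,0.004,0,0,0]]])

```text
clock: 14.35
tool_pos: [0.5392, -0.192, 0.2796]
eef_rot: [0.702, 0.712, -0.0, 0.002]
contact_force: [0.3, -0.5, -1.3]
opening: 0.378
finger_force: 59.8
```

play_rows(rows=[[[0,0,0.004,0,0,0],[0,0,0.004,0,0,0],[0,0,0.004,0,0,0]]])

```text
clock: 14.6
tool_pos: [0.5392, -0.192, 0.2774]
eef_rot: [0.702, 0.712, -0.0, 0.001]
contact_force: [0.5, -0.2, -1.7]
opening: 0.382
finger_force: 59.8
```

play_rows(rows=[[[0,0,0.003,0,0,0],[0,0,0.003,0,0,0],[0,0,0.003,0,0,0]]])

```text
clock: 14.85
tool_pos: [0.5392, -0.192, 0.2759]
eef_rot: [0.702, 0.712, -0.0, 0.002]
contact_force: [-0.2, -0.6, -1.9]
opening: 0.38
finger_force: 59.8
```

play_rows(rows=[[[0,0,0.003,0,0,0],[0,0,0.003,0,0,0],[0,0,0.003,0,0,0]]])

```text
clock: 15.1
tool_pos: [0.5394, -0.192, 0.2746]
eef_rot: [0.702, 0.712, 0.0, 0.002]
contact_force: [-0.1, 1.3, -1.0]
opening: 0.38
finger_force: 59.8
```

play_rows(rows=[[[0,0,0.002,0,0,0],[0,0,0.002,0,0,0],[0,0,0.002,0,0,0]]])

```text
clock: 15.35
tool_pos: [0.5394, -0.192, 0.2738]
eef_rot: [0.702, 0.712, 0.0, 0.002]
contact_force: [0.4, 0.2, 1.1]
opening: 0.377
finger_force: 59.8
```

play_rows(rows=[[[0,0,0.002,0,0,0],[0,0,0.002,0,0,0],[0,0,0.002,0,0,0]]])

```text
clock: 15.6
tool_pos: [0.5394, -0.1921, 0.2728]
eef_rot: [0.702, 0.712, 0.0, 0.002]
contact_force: [0.4, -0.4, 3.6]
opening: 0.382
finger_force: 59.8
```

play_rows(rows=[[[0,0,0.002,0,0,0],[0,0,0.002,0,0,0],[0,0,0.002,0,0,0]]])

```text
clock: 15.85
tool_pos: [0.5395, -0.1922, 0.2717]
eef_rot: [0.702, 0.712, 0.0, 0.002]
contact_force: [0.8, -0.3, 4.2]
opening: 0.38
finger_force: 59.7
```

```bash
python3 - <<'E'
from h import *
s=get_state();d=snapshot("wrist");cv2.imwrite("pics/w8.png",d["pixels"]);np.save("w8T.npy",wcam(d,s));print(s["tool_pos"],s["contact_force"])
for n in("top","scene"):cv2.imwrite(f"pics/{n}8.png",snapshot(n)["pixels"])
E
```

```text
[ 0.53945708 -0.19219567  0.27169845] [ 0.75286266 -0.33626867  4.22911064]
```

play_rows(rows=[[[0,0,0.003,0,0,0],[0,0,0.003,0,0,0],[0,0,0.003,0,0,0],[0,0,0.003,0,0,0]]])

```text
clock: 16.33
tool_pos: [0.5394, -0.1923, 0.2701]
eef_rot: [0.702, 0.712, -0.0, 0.002]
contact_force: [1.5, -1.0, 4.5]
opening: 0.378
finger_force: 59.7
```

play_rows(rows=[[[0,0,0.003,0,0,0],[0,0,0.003,0,0,0],[0,0,0.003,0,0,0],[0,0,0.003,0,0,0]]])

```text
clock: 16.67
tool_pos: [0.5394, -0.1925, 0.2687]
eef_rot: [0.702, 0.712, -0.0, 0.002]
contact_force: [0.7, -1.2, 5.0]
opening: 0.38
finger_force: 59.7
```

play_rows(rows=[[[0,0,0.003,0,0,0],[0,0,0.003,0,0,0],[0,0,0.003,0,0,0],[0,0,0.003,0,0,0]]])

```text
clock: 17.0
tool_pos: [0.5394, -0.1926, 0.2674]
eef_rot: [0.702, 0.712, -0.0, 0.002]
contact_force: [0.3, -2.0, 6.1]
opening: 0.38
finger_force: 59.7
```

```bash
python3 - <<'E'
from h import *
s=get_state();d=snapshot("wrist");im=d["pixels"];cv2.imwrite("pics/w9.png",im);T=wcam(d,s);np.save("w9T.npy",T)
for nm,T in(("w8",np.load("w8T.npy")),("w9",T)):
    i=cv2.imread(f"pics/{nm}.png");h=cv2.cvtColor(i,cv2.COLOR_BGR2HSV)
    m=((h[...,0]>8)&(h[...,0]<16)&(h[...,1]>160)).astype(np.uint8)
    print(nm,m.sum(),"pad ends",[np.round(wproj(d,T,p)) for p in((.5051,-.2018,.08),(.565,-.2010,.08))])
    for c in cv2.findContours(m,0,2)[0]:
        if cv2.contourArea(c)>15: print(cv2.boundingRect(c),cv2.contourArea(c),[int(x) for x in np.median(i[m>0],0)])
for n in("top","scene"):
    a=cv2.imread(f"pics/{n}8.png");b=snapshot(n)["pixels"];cv2.imwrite(f"pics/{n}9.png",b)
    for x in(a,b):
        h=cv2.cvtColor(x,cv2.COLOR_BGR2HSV);m=((h[...,0]>8)&(h[...,0]<16)&(h[...,1]>160)).astype(np.uint8)
        if n=="top":m[:,:380]=0
        else:m[:280]=0
        print(n,[cv2.boundingRect(c)+(cv2.contourArea(c),) for c in cv2.findContours(m,0,2)[0] if cv2.contourArea(c)>8])
E
```

```text
w8 617 pad ends [array([219., 266.]), array([319., 266.])]
(307, 228, 11, 33) 94.5 [42, 78, 137]
(222, 224, 23, 37) 423.5 [42, 78, 137]
w9 566 pad ends [array([218., 269.]), array([320., 269.])]
(307, 231, 11, 30) 85.0 [42, 78, 138]
(222, 227, 23, 34) 394.5 [42, 78, 138]
top []
top []
scene [(161, 324, 26, 18, 104.5)]
scene [(160, 324, 27, 18, 93.5)]
```

```bash
python3 - <<'E'
import cv2,numpy as np
a=cv2.imread("pics/w8.png");b=cv2.imread("pics/w9.png")
for c in(224,228,232,236):
  for i in(a,b): print(c,[(r,int(i[r,c-1:c+2].mean(0)[2]),int(i[r,c-1:c+2].mean(0)[0])) for r in range(250,276)])
E
```

```text
224 [(250, 121, 44), (251, 127, 44), (252, 127, 41), (253, 135, 45), (254, 138, 41), (255, 138, 41), (256, 136, 39), (257, 141, 42), (258, 123, 36), (259, 51, 33), (260, 30, 38), (261, 36, 37), (262, 35, 38), (263, 32, 36), (264, 30, 32), (265, 30, 35), (266, 34, 36), (267, 32, 34), (268, 34, 35), (269, 34, 34), (270, 35, 38), (271, 30, 32), (272, 29, 32), (273, 27, 27), (274, 30, 32), (275, 28, 31)]
224 [(250, 122, 45), (251, 128, 46), (252, 127, 44), (253, 134, 44), (254, 137, 40), (255, 139, 41), (256, 138, 43), (257, 141, 43), (258, 125, 39), (259, 50, 32), (260, 32, 36), (261, 37, 39), (262, 30, 33), (263, 29, 34), (264, 33, 35), (265, 31, 32), (266, 31, 34), (267, 34, 33), (268, 30, 33), (269, 32, 34), (270, 28, 31), (271, 33, 32), (272, 35, 36), (273, 31, 32), (274, 29, 28), (275, 27, 25)]
228 [(250, 137, 41), (251, 136, 43), (252, 136, 39), (253, 136, 38), (254, 138, 44), (255, 137, 44), (256, 139, 45), (257, 133, 41), (258, 86, 38), (259, 73, 39), (260, 49, 30), (261, 40, 33), (262, 29, 32), (263, 25, 24), (264, 30, 32), (265, 28, 28), (266, 29, 32), (267, 29, 29), (268, 32,
[... 1433 characters left out ...]
7, 42), (257, 136, 42), (258, 137, 43), (259, 143, 46), (260, 96, 36), (261, 37, 28), (262, 28, 30), (263, 30, 31), (264, 30, 32), (265, 31, 27), (266, 27, 30), (267, 32, 31), (268, 34, 37), (269, 30, 30), (270, 28, 30), (271, 32, 31), (272, 33, 36), (273, 28, 29), (274, 28, 29), (275, 29, 29)]
236 [(250, 137, 42), (251, 138, 44), (252, 137, 43), (253, 139, 45), (254, 135, 39), (255, 140, 45), (256, 138, 44), (257, 139, 43), (258, 138, 43), (259, 142, 42), (260, 96, 38), (261, 37, 27), (262, 33, 34), (263, 31, 31), (264, 32, 30), (265, 29, 30), (266, 34, 34), (267, 25, 27), (268, 29, 31), (269, 33, 32), (270, 33, 34), (271, 31, 32), (272, 29, 31), (273, 24, 28), (274, 32, 34), (275, 33, 32)]
```

The fingers hide the pad's edge from the wrist camera. Instead I'll measure the pad's shift sub-pixel, by sampling orange along board-y lines in the fixed cameras and comparing before with now.

```bash
cat > padm.py <<'E'
from h import *
def prof(im,d,xs,z,ys):
    K=d["camera_matrix"];M=d["world_to_cam"];acc=[]
    o=im[...,2].astype(np.float32)-im[...,0]
    for x in xs:
        p=np.c_[np.full_like(ys,.5352+x)-.017*(ys+.178),ys,np.full_like(ys,z)]
        c=(M[:3,:3]@p.T).T+M[:3,3];u=c@K.T;u=(u[:,:2]/u[:,2:]).astype(np.float32)
        acc.append(cv2.remap(o,u[None,:,0],u[None,:,1],cv2.INTER_CUBIC)[0])
    return np.array(acc)
def run(tag):
    ys=np.arange(-.235,-.165,.0005).astype(float)
    for n in("top","scene"):
        d=snapshot(n);cv2.imwrite(f"pics/{n}{tag}.png",d["pixels"])
        for side,xs in(("near",np.arange(-.028,-.021,.001)),("far",np.arange(.021,.028,.001))):
            r=[]
            for im in(cv2.imread(f"pics/{n}0.png"),cv2.imread(f"pics/{n}8.png"),d["pixels"]):
                p=prof(im,d,xs,.08,ys).mean(0);k=p.argmax();h=p[k]/2
                j=k
                while j>0 and p[j]>h:j-=1
                e=ys[j]+.0005*(h-p[j])/(p[j+1]-p[j]);r.append((round(float(e)*1e3,2),int(p[k])))
            print(n,side,"pad -y edge mm (start, touch, now)",r)
E
python3 -c "
import padm;padm.run('9b')"
```

```text
top near pad -y edge mm (start, touch, now) [(-209.71, 153), (-185.05, 52), (-202.48, 38)]
top far pad -y edge mm (start, touch, now) [(-208.53, 153), (-186.28, 126), (-186.1, 125)]
scene near pad -y edge mm (start, touch, now) [(-214.15, 127), (-214.95, 137), (-216.17, 137)]
scene far pad -y edge mm (start, touch, now) [(-212.34, 132), (-212.97, 141), (-214.18, 141)]
```

The scene camera shows the pad's back edge moved 0.7 mm at the first picture and 1.9 mm now. That matches 3.8 mm of wedge travel per mm of pad. I need about 2.2 mm more travel.

play_rows(rows=[[[-0.0006,0,0.002,0,0,0],[-0.001,0,0.0045,0,0,0],[-0.001,0,0.0045,0,0,0],[-0.001,0,0.0045,0,0,0],[-0.001,0,0.0045,0,0,0],[-0.001,0,0.0045,0,0,0]]])

```text
clock: 17.75
tool_pos: [0.5395, -0.1929, 0.2652]
eef_rot: [0.702, 0.712, -0.0, 0.002]
contact_force: [-0.4, -1.7, 6.3]
opening: 0.381
finger_force: 59.8
```

```bash
python3 -c "
import padm;padm.run('10');s=padm.get_state();print(s['tool_pos'],s['contact_force'],s['finger_force'],s['clock'])"
```

```text
top near pad -y edge mm (start, touch, now) [(-209.71, 153), (-185.05, 52), (-201.51, 31)]
top far pad -y edge mm (start, touch, now) [(-208.53, 153), (-186.28, 126), (-186.48, 116)]
scene near pad -y edge mm (start, touch, now) [(-214.15, 127), (-214.95, 137), (-216.8, 137)]
scene far pad -y edge mm (start, touch, now) [(-212.34, 132), (-212.97, 141), (-214.83, 140)]
[ 0.53945309 -0.19295145  0.26512765] [ 0.08742805 -0.59758839  6.54996041] 59.75107159218516 17.85
```

play_rows(rows=[[[0,0,0,0,0,0],[0,0,0,0,0,0],[0,0,0,0,0,0],[0,0,0,0,0,0],[0,0,0,0,0,0],[0,0,0,0,0,0]]])

```text
clock: 18.35
tool_pos: [0.5395, -0.1929, 0.2652]
eef_rot: [0.702, 0.712, -0.0, 0.002]
contact_force: [2.1, -1.5, 7.6]
opening: 0.382
finger_force: 59.8
```

```bash
python3 -c "
import padm;padm.run('11');s=padm.get_state();print(s['tool_pos'],s['contact_force']);print(padm.finish_job())"
```

```text
top near pad -y edge mm (start, touch, now) [(-209.71, 153), (-185.05, 52), (-201.21, 30)]
top far pad -y edge mm (start, touch, now) [(-208.53, 153), (-186.28, 126), (-186.14, 119)]
scene near pad -y edge mm (start, touch, now) [(-214.15, 127), (-214.95, 137), (-216.75, 136)]
scene far pad -y edge mm (start, touch, now) [(-212.34, 132), (-212.97, 141), (-214.84, 140)]
[ 0.53944728 -0.19292126  0.26514545] [ 0.84751742 -1.9131805   5.88093561]
the job is handed in; nothing more can be done
None
```

The job is handed in at about 18 s: one shim stands flat against the post, and the wedge is still held and pressed in, with the pad pushed back about 2.5 mm by the scene camera and the wedge travel.

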